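# Set a telescopic tripod leg to its length mark and close the slide cam, holding it

### The arm

A 6-joint arm with a two-finger parallel gripper is mounted at the origin on the work surface. World frame = base frame: x ahead of the robot, y to its left, z up, the work surface at z = 0. Lengths are in m, angles in rad, forces in N, time in s.
With the tool pointing down it reaches from about 0.35 to 0.875 m from the base axis. Payload 4.2 kg.
Tool frame: the origin (TCP) lies at the very end of the fingers, on their centre line; the grasp point (between the pads) lies hold_point_z behind it (hold_point_z is the distance from the TCP to the grasp point, in m); z points along the fingers, y is the direction in which the jaws open and shut (so a half turn about z gives the same grasp; the last joint's range is limited). The gripper opens to 87 mm and grips with 3 to 60 N. Pads are 19 mm wide; open, the fingers measure 117 mm over their backs; the gripper's body (75 mm by 190 mm) begins 51 mm behind the grasp point.
Start: joints at [-0.91, 0.385, 0.008, 0, -1.194, -0.259], TCP at [0.244, -0.575, 0.223] pointing down, gripper open.
Joint ranges: [-3.14, 3.14], [-1.21, 2.06], [-1.07, 1.41], [-3.16, 2.05], [-2.99, -0.16], [-3.1, 3.1]. Speed limits (rad/s): [2.79, 2.79, 3.14, 3.14, 3.14, 3.14].

### API

Orientations are given as a unit quaternion [w, x, y, z].
In Python, from cell import * gives the robot as it stands. The module is installed in compiled form; this text tells all that it offers.
- The arm moves only by the shell command python3 -m handwheel 'ROWS' [OPENING]. ROWS is JSON, a list of rows, each an object of numbers: "dx", "dy", "dz": the shift along the tool's x, y, z in mm; "twist": the turn about the tool's z in rad. In form: [{"dx": .., "dy": .., "dz": .., "twist": ..}, ...]. A call has exactly 8 rows; each row is the pose to reach, as a shift and turn from the pose commanded when the call began, along the tool's axes at that moment; what a row does not reach only later rows make up. A row lasts 1/12 s, in which the tool goes at most 41.7 mm and 7.16 degrees, less where a joint would pass 70% of its speed; a pose out of reach is approached as far as the arm can. A call with a gripper value outside its range is refused whole. OPENING is the closure, from -1 (fully open) to 1 (shut), set as the call begins (- or left out, the last holds). The fingers move at their own pace and stop on an object; the grip force is fixed at half the most. Time passes only in rows, so rows that repeat a pose let the fingers close, or fill a call up. It gives the time, the measured TCP pose, the force and the opening at its end, in the units of the state.
- read_state(): the state, without advancing time (a new reading comes with each control period).
- camera(name): name is "scene" or "top" or "wrist"; returns a dict with "pixels" (420x560x3 uint8, red, green, blue), "mtx" (3x3 intrinsics, pixels), "R" (3x3) and "t" (3): a world point X has camera coordinates R X + t. Camera axes: x right, y down, z forward; pixel columns grow to the right and rows downward; lengths in m; the calibration is good to about 2 mm. A picture is of the moment at which its call begins. There is no depth.
- sign_off(): hands the job in, once; it reports no verdict.
The state is a dict: "time": time; "q": joint angles; "joint_velocities": joint speeds; "joint_efforts": joint torques, N m; "tool_pos": TCP position; "tcp_rot": TCP orientation; "ft_force": force on the tool from outside, world axes, zero at the start; "torque": the same for the moment, N m; "gripper_width": finger opening in m.
Only numpy, scipy, OpenCV 4.12 (cv2) and the standard library are available. Lean on these libraries where they do the work, as an engineer would, in place of code of your own. Each camera call takes 0.05 s, during which the arm holds its last target. There are 200 camera calls.

### The job

On the shop counter a telescopic leg for a levelling tripod lies in its plywood cradle: turn the black latch knob at its end until the knob's notch faces straight along the leg and frees the leg's pin, then slide the leg out, with its cam lever still open, until the fin at its mouth is level with the point of the rider on the white rule. Hold the leg on that mark between the fingers, one outside the fence and one outside the cam lever, and squeeze the lever fully closed without letting the leg leave the mark. Finish while still holding: the program ends with the fingers squeezing fence and lever, the leg on the mark; leave the rider where it is and the goods around the cradle undisturbed.

Things in the scene. Friction and masses are not known exactly. Their poses are not given: they have to be found in the camera images.
- cradle: fixed plywood plate 130 x 420 x 12 mm (y -180 to +240) carrying the mechanism. Origin on the counter below the leg's centre line; +y along the leg, the way it slides out. A steel inner pole is fixed on it along y at x = 0; the leg is the aluminium tube over the pole: 30 mm wide, top 45 mm above the counter, black clamp body on it to 55 mm. White rule along y at x = +50 mm, top 28 mm high.
- knob (a joint): angle of the black latch knob (rad, vertical axis at x 0, y -135 mm of the cradle, positive counter-clockwise from above, range -0.3 to 1.7, starts 0.6 to 1.4, stays where left, friction 0.05 N m). 0 = notch faces the cradle's +y, along the leg. A grey 50 mm round cup with one notch in its rim; the leg's pin stands inside the rim and can leave only through the notch (within 0.25 rad of 0).
- knob_grip (a point): on the knob's axis, 78 mm above the counter, in its bar grip: an upright bar 34 mm long (centre-to-notch direction), 12 mm thick, from 52 to 88 mm above the counter. Turns with the knob: +y points to the notch (white rib on the bar's top on that side). Cup rim below: 41 mm high. A flat tongue of the leg (9 mm wide, top at 49 mm) runs from the clamp to below the bar.
- leg (a joint): how far the leg is slid out along the cradle's +y (m); starts at 0 to 0.002, range -0.002 to 0.115. About 2 N of friction, stays where it is left; so pushing the lever alone (6 N) carries the whole leg along instead of closing it.
- leg_mouth (a point): tip of the thin dark index fin at the leg's mouth, on the rule's side, 36 mm above the counter, moving with the leg; along the leg it lies 13 mm towards -y from the fence point. The leg is on the mark when this point and rider_point have the same y along the cradle.
- rider_point (a point): tip of the pointed nose of the dark steel rider (20 x 14 mm, 6 mm high) that sits on the white rule and marks the wanted length: 34 to 95 mm of leg travel. It is stiff on the rule (25 N).
- fence (a point): upright aluminium plate fixed on the leg's clamp, 30 mm wide across the leg, 8 mm thick along it, 40 mm high; this point: centre of its underside, 55 mm above the counter (top at 95 mm). Axes as the cradle's. Push its outer (-y) face, 4 mm from the point, towards +y to slide the leg out; only the tongue (top at 49 mm) lies below in front of it.
- lever_tab (a point): upright black thumb tab of the cam lever, 26 mm wide, 8 mm thick along the leg, 40 mm high, a small bead on its inner face; this point: centre of its underside, 55 mm above the counter (top at 95 mm). On the fence's +y side, rides on the leg. Points fence and lever_tab 54 mm apart when open (62 mm over the outer faces), 36 mm when closed (44 mm over).
- lever (a joint): closing travel of the cam lever (m): 0 = open, 0.018 = fully closed against its stop; it slides towards the fence (cradle's -y) against about 6 N of friction and stays where it is left. It starts at 0 to 0.003.
- can_a: white spray can, 64 mm diameter, 192 mm high, standing loose; origin under its base. Bystander.
- can_b: dark spray can, 64 mm diameter, 192 mm high, standing loose; origin under its base. Bystander.
- roll_big: foil tape roll, 100 mm diameter, 50 mm high, lying flat; origin under its centre. Bystander.
- roll_small: small foil tape roll, 68 mm diameter, 25 mm high, lying flat; origin under its centre. Bystander.
- level: red spirit level, 300 mm long (its y), 24 mm wide, 50 mm high, standing on its edge; origin under its centre. Bystander.
- spray_cap: black spray-can cap, 52 mm diameter, 34 mm high; origin under its centre. Bystander.

How it is judged:
By the outcome, as a careful person would: the job done as asked, in the order asked, and still so for the second after the job is handed in, while the arm keeps its last pose, push and grip.
It also fails if it takes over 67 s, if anything falls off the work surface, if the arm or the gripper's body presses on something with over 40 N, if the wrist force passes 120 N, or if a joint passes its speed limit or range.

## Working session

There is one attempt and no reset: what is moved stays moved. The work goes in short steps, Python scripts to look and compute and a shell command to move; the robot and the scene stay as the last step left them, time stands still between calls to the robot, and variables do not carry over. Pictures are saved under pics/ and viewed, about 8 in all and at most 12, crops included, and the job is handed in when it is done.

```bash
mkdir -p pics; cat > h.py <<'E'
from cell import *
import numpy as np, cv2
def snap(n,f):
    c=camera(n); cv2.imwrite('pics/'+f,cv2.cvtColor(c['pixels'],cv2.COLOR_RGB2BGR)); np.savez('pics/'+f+'.npz',**{k:np.array(c[k]) for k in('pixels','mtx','R','t')}); return c
def load(f): return dict(np.load('pics/'+f+'.npz'))
def ray(c,uv,z):
    d=np.linalg.inv(c['mtx'])@[uv[0],uv[1],1]; R=np.array(c['R']);o=-R.T@c['t'];d=R.T@d
    return o+d*(z-o[2])/d[2]
def proj(c,X):
    p=c['mtx']@(np.array(c['R'])@np.array(X)+c['t']);return p[:2]/p[2]
E
python3 - <<'E'
from h import *
print(read_state())
a=snap('scene','s0.png');b=snap('top','t0.png')
for c in(a,b): print(-np.array(c['R']).T@c['t'],c['R'])
E
```

```text
{'time': 0.0, 'q': array([-9.10381150e-01,  3.85590989e-01,  6.59849496e-03, -5.06537016e-04,
       -1.19398528e+00, -2.58604511e-01]), 'joint_velocities': array([-0.00144806,  0.0011578 ,  0.00079116, -0.00132745,  0.0003191 ,
       -0.00020904]), 'joint_efforts': array([-1.24219794e-03, -3.90667534e+01,  1.87409985e+01,  4.21986714e+00,
        1.11487650e-02, -1.62608321e-04]), 'tool_pos': array([ 0.24420911, -0.57465116,  0.221427  ]), 'tcp_rot': array([-2.72765189e-04, -1.99464841e-01,  9.79904348e-01,  1.08198372e-03]), 'ft_force': array([-0.26403345, -0.00252446,  0.32670893]), 'torque': array([0.008179  , 0.01500075, 0.02916632]), 'gripper_width': 0.08692943363072776}
[1.43619675 0.24215144 0.65306557] [[-0.25317898  0.9673721  -0.00957206]
 [ 0.54440932  0.13428889 -0.8280006 ]
 [-0.79969925 -0.21484347 -0.56064551]]
[ 0.47431194 -0.00740849  1.11815341] [[ 0.02352997 -0.99916712 -0.03333764]
 [-0.99616007 -0.02062017 -0.08508775]
 [ 0.08432945  0.03521174 -0.99581558]]
```

View pics/t0.png

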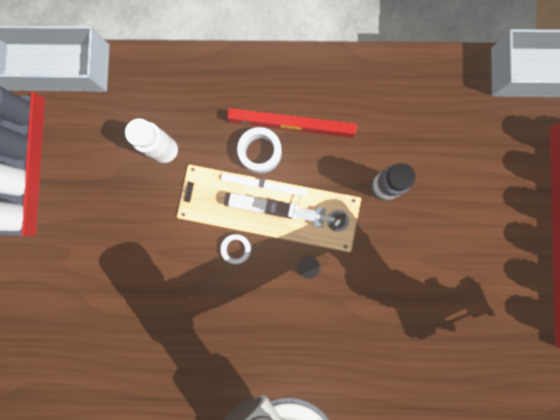

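View pics/s0.png

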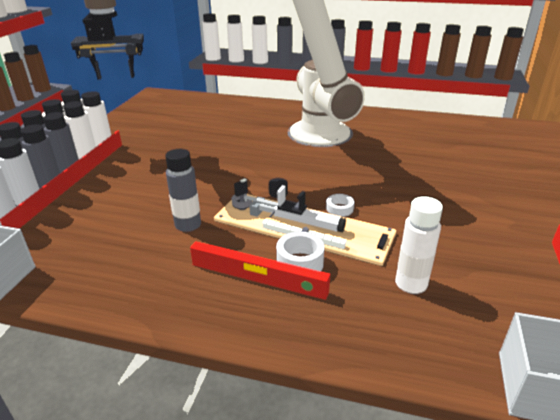

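The top view shows the plate at about (180..360, 165..250) with the knob near (338,221) at its right end. The leg slides left (world +y), and the rule is on the far side (+x). The dark can stands at (390,183), near the knob. Next I'll get the cradle pose from the plate outline.

```bash
python3 - <<'E'
from h import *
c=load('t0.png');im=c['pixels']
h=cv2.cvtColor(im,cv2.COLOR_RGB2HSV)
m=cv2.inRange(h,(12,40,150),(35,200,255));m[:150]=0;m[270:]=0
m=cv2.morphologyEx(m,cv2.MORPH_CLOSE,np.ones((25,25)));
k=max(cv2.findContours(m,0,2)[0],key=cv2.contourArea)
box=cv2.boxPoints(cv2.minAreaRect(cv2.convexHull(k)));P=np.array([ray(c,p,.012) for p in box]);print(box,P)
for i in range(4):print(np.linalg.norm(P[i]-P[i-1]))
ctr=P.mean(0)
e=[P[i]-P[i-1] for i in range(4)];L=max(e,key=np.linalg.norm);L*=np.sign(L[1]);yaw=np.arctan2(-L[0],L[1]);y=L/np.linalg.norm(L);o=ctr-.03*y
print('yaw',yaw,'origin',o,'knob',o-.135*y)
cv2.imwrite('pics/t0c.png',cv2.resize(cv2.cvtColor(im[140:280,140:420],cv2.COLOR_RGB2BGR),(800,400),interpolation=3))
s=cv2.cvtColor(load('s0.png')['pixels'],cv2.COLOR_RGB2BGR)[165:275,190:410]
cv2.imwrite('pics/s0c.png',cv2.resize(s,(800,400),interpolation=3))
cv2.imwrite('pics/both.png',np.vstack([cv2.resize(cv2.cvtColor(im[150:262,160:420],cv2.COLOR_RGB2BGR),(700,300),interpolation=3),cv2.resize(s,(700,300),interpolation=3)[:300]]))
E
```

```text
[[174.54083 222.68495]
 [186.02399 162.20708]
 [362.38727 195.69377]
 [350.9041  256.17163]] [[ 0.50835235  0.28365834  0.012     ]
 [ 0.65403333  0.2621092   0.012     ]
 [ 0.5818516  -0.15984445  0.012     ]
 [ 0.43957802 -0.13445285  0.012     ]]
0.42372972481247756
0.1472661282311539
0.42808303484812854
0.14452163518026104
yaw -0.16942558232956906 origin [0.54089534 0.03329711 0.012     ] knob [ 0.51813215 -0.09976993  0.012     ]
```

View pics/both.png

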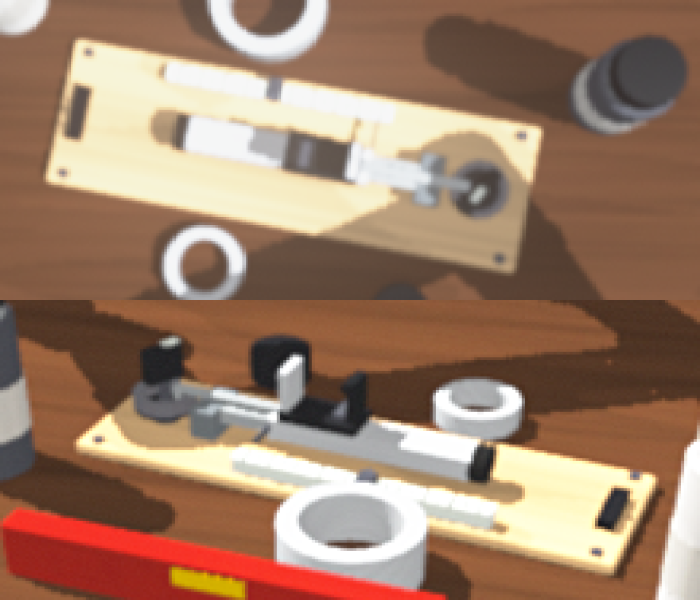

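```bash
python3 - <<'E'
import cell
print([x for x in dir(cell) if x[0]!='_'])
try: print(cell.hold_point_z)
except Exception as e: print(e)
from h import *
c=load('t0.png')
s=260/700.;f=lambda u,v:(160+u*s,150+v*112/300)
K=[f(76,38),f(541,125),f(514,272),f(47,182)]
P=np.array([ray(c,p,.012) for p in K]);print(P)
for i in range(4):print(np.linalg.norm(P[i]-P[i-1]))
y=(P[0]-P[1]+P[3]-P[2]);y/=np.linalg.norm(y);o=P.mean(0)-.03*y;o[2]=0;x=np.array([y[1],-y[0],0])
print('yaw',np.arctan2(-y[0],y[1]),o,'knob',o-.135*y)
def lc(n,p,z):
    w=ray(c,p,z);d=w-o;print(n,w,'cradle',d@x,d@y)
lc('bar rib',f(477,192),.088);lc('cup',f(478,190),.041);lc('rider',f(273,88),.034);lc('fin',f(357,120),.036)
lc('can_b top',f(648,72),.192);lc('can_b base?',f(605,100),.05);lc('bigroll',f(268,0),.05);lc('clamp R',f(350,160),.055);lc('clamp L',f(284,150),.055)
lc('can_a base',(165,152),.0);lc('roll small',(236,249),.025);lc('cap',(308,267),.034);lc('level',(292,122),.05)
E
```

```text
['Unreachable', 'camera', 'hold_point_z', 'read_state', 'sign_off']
0.0187
[[ 0.64933024  0.25658261  0.012     ]
 [ 0.57947958 -0.15647932  0.012     ]
 [ 0.45030802 -0.13435934  0.012     ]
 [ 0.51976463  0.27715158  0.012     ]]
0.13118814522717914
0.41892633003964574
0.13105184123170074
0.41733135704393964
yaw -0.16736437329997203 [0.54472309 0.03114306 0.        ] knob [ 0.52223424 -0.10197061  0.        ]
bar rib [ 0.51621986 -0.0949911   0.088     ] cradle -0.007093015353142712 -0.12911991112932425
cup [ 0.51985891 -0.09981106  0.041     ] cradle -0.0027018798650330967 -0.13326631308833228
rider [0.60501263 0.07769019 0.034     ] cradle 0.0516931167154188 0.055940010852657984
fin [0.57831743 0.00434028 0.036     ] cradle 0.037589844493640334 -0.020831992653991587
can_b top [ 0.60320239 -0.20992557  0.192     ] cradle 0.09782038972545563 -0.22795852354673654
can_b base? [ 0.59829843 -0.20497271  0.05      ] cradle 0.09215988182281634 -0.22389178670106963
bigroll [0.67944155 0.08280898 0.05      ] cradle 0.124229341144079 0.07338595622265627
clamp R [0.54230884 0.00930546 0.055     ] cradle 0.0012572808551050342 -0.021934654138414014
clamp L [0.54962769 0.06528498 0.055     ] cradle -0.0008514352469402289 0.03448189168561985
can_a base [0.68016661 0.31764588 0.        ] cradle 0.08582416869192284 0.30506232195879
roll small [0.44999689 0.13341874 0.025     ] cradle -0.11044012281171867 0.08506671951368366
cap [ 0.41322794 -0.03443612  0.034     ] cradle -0.11873335537879423 -0.08656787392230286
level [0.74645822 0.00921494 0.05      ] cradle 0.20256920843169715 0.011984137367539031
```

```bash
python3 -m handwheel '[{"dx":-30,"dy":22,"dz":0,"twist":0.1},{"dx":-60,"dy":44,"dz":0,"twist":0.2},{"dx":-90,"dy":67,"dz":0,"twist":0.3},{"dx":-120,"dy":89,"dz":0,"twist":0.4},{"dx":-150,"dy":111,"dz":0,"twist":0.5},{"dx":-180,"dy":133,"dz":0,"twist":0.6},{"dx":-205,"dy":152,"dz":0,"twist":0.65},{"dx":-220,"dy":163,"dz":0,"twist":0.65}]' -1
python3 - <<'E'
from h import *
from scipy.spatial.transform import Rotation as Ro
s=read_state();R=Ro.from_quat(s['tcp_rot'],scalar_first=True).as_matrix()
d=np.array([.5222,-.102,.221])-s['tool_pos'];print(s['q'],s['tool_pos'],R.T@d*1000,np.degrees(np.arctan2(R[1,1],R[0,1])))
E
```

```text
time: 0.77
tool_pos: [0.384, -0.3365, 0.2224]
tcp_rot: [-0.0, 0.124, 0.992, 0.0]
ft_force: [-0.4, 0.2, 0.2]
gripper_width: 0.087
[-4.01651340e-01  1.90167823e-01 -2.67543489e-01 -7.18776763e-04
 -1.11349029e+00 -1.41667361e+00] [ 0.38399547 -0.3365009   0.22235953] [-76.45492813 261.23810978   1.5191773 ] 75.7994574089504
```

```bash
python3 -m handwheel '[{"dx":-9,"dy":30,"dz":0,"twist":-0.12},{"dx":-19,"dy":65,"dz":0,"twist":-0.24},{"dx":-29,"dy":100,"dz":0,"twist":-0.36},{"dx":-40,"dy":135,"dz":0,"twist":-0.48},{"dx":-50,"dy":170,"dz":0,"twist":-0.6},{"dx":-60,"dy":205,"dz":0,"twist":-0.72},{"dx":-70,"dy":240,"dz":0,"twist":-0.84},{"dx":-76,"dy":261,"dz":0,"twist":-0.96}]' -1
python3 -m handwheel '[{"dx":0,"dy":0,"dz":0,"twist":-0.12},{"dx":0,"dy":0,"dz":0,"twist":-0.24},{"dx":0,"dy":0,"dz":0,"twist":-0.36},{"dx":0,"dy":0,"dz":0,"twist":-0.48},{"dx":0,"dy":0,"dz":0,"twist":-0.6},{"dx":0,"dy":0,"dz":0,"twist":-0.72},{"dx":0,"dy":0,"dz":0,"twist":-0.84},{"dx":0,"dy":0,"dz":0,"twist":-0.96}]' -1
python3 -m handwheel '[{"dx":0,"dy":0,"dz":0,"twist":-0.12},{"dx":0,"dy":0,"dz":0,"twist":-0.24},{"dx":0,"dy":0,"dz":0,"twist":-0.36},{"dx":0,"dy":0,"dz":0,"twist":-0.48},{"dx":0,"dy":0,"dz":0,"twist":-0.59},{"dx":0,"dy":0,"dz":0,"twist":-0.59},{"dx":0,"dy":0,"dz":0,"twist":-0.59},{"dx":0,"dy":0,"dz":0,"twist":-0.59}]' -1
python3 - <<'E'
from h import *
s=read_state();print(s['q'])
c=snap('wrist','w1.png')
print(-np.array(c['R']).T@c['t'],proj(c,[.5222,-.102,.088]))
E
```

```text
time: 1.43
tool_pos: [0.5221, -0.1021, 0.2222]
tcp_rot: [0.0, -0.352, 0.936, 0.0]
ft_force: [-0.3, 0.1, 0.2]
gripper_width: 0.0872
time: 2.1
tool_pos: [0.5206, -0.1048, 0.222]
tcp_rot: [0.0, 0.744, -0.668, -0.0]
ft_force: [0.5, 0.0, -0.1]
gripper_width: 0.0869
time: 2.77
tool_pos: [0.5208, -0.1048, 0.2223]
tcp_rot: [0.0, 0.904, -0.427, -0.0]
ft_force: [-0.1, -0.4, 0.1]
gripper_width: 0.0869
[ 1.06903538e-01  2.25783538e-01 -2.21312203e-01 -8.94484327e-05
 -1.12418254e+00  5.81682658e-01]
[ 0.56449783 -0.15788527  0.3852262 ] [281.81668285 197.20772146]
```

View pics/w1.png

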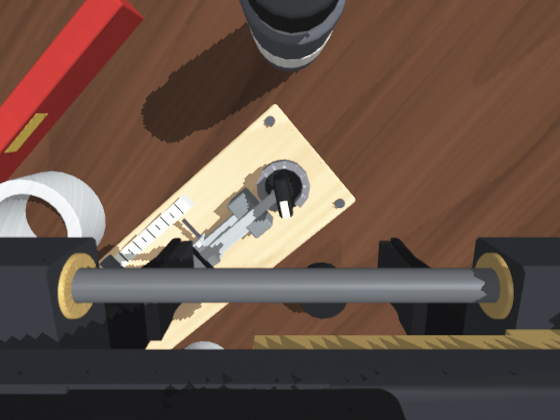

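The wrist view shows the bar nearly vertical at about (284,192), with the white rib at (285,210) on its lower side. The jaws (image horizontal) are almost square to it. I'll measure the bar's direction and centre.

```bash
cat >> h.py <<'E'
from scipy.spatial.transform import Rotation as Ro
YAW=-.1674;O=np.array([.5447,.0311,0]);CY=np.array([-np.sin(YAW),np.cos(YAW),0]);CX=np.array([CY[1],-CY[0],0])
def cr(w): d=np.array(w)-O;return np.round([d@CX*1e3,d@CY*1e3],1)
def tool(w):
    s=read_state();R=Ro.from_quat(s['tcp_rot'],scalar_first=True).as_matrix();return np.round(R.T@(np.array(w)-s['tool_pos'])*1000,1)
E
python3 - <<'E'
from h import *
c=load('w1.png');im=c['pixels']
g=im.max(2).astype(int)
sub=lambda m:(m,)
roi=np.zeros_like(g,bool);roi[165:225,265:305]=1
rib=((g>170)&(np.ptp(im.astype(int),axis=2)<25)&roi)
n,l,st,ce=cv2.connectedComponentsWithStats(rib.astype(np.uint8))
print(st,ce)
k=[i for i in range(1,n) if st[i][4]>25]
k=min(k,key=lambda i:abs(ce[i]-[285,210]).sum())
ys,xs=np.where(l==k);W=np.array([ray(c,(x,y),.088) for x,y in zip(xs,ys)])
m=W.mean(0);u=np.linalg.svd(W-m)[2][0];print('rib',m,cr(m),'dir deg',np.degrees(np.arctan2(u[1],u[0]))%180,np.ptp((W-m)@u))
blk=((g<45)&roi).astype(np.uint8);ys,xs=np.where(blk);print('dark',xs.min(),xs.max(),ys.min(),ys.max())
for r in range(165,225,4): print(r,''.join('#' if g[r,x]<30 else '+' if g[r,x]<60 else 'W' if g[r,x]>170 else '.' for x in range(262,308)))
cup=[ray(c,(284,186),.041),ray(c,(309,186),.041)];print('cup ctr guess',cup[0],cr(cup[0]))
E
```

```text
[[     0      0    560    420 234995]
 [   272    165      4      5     14]
 [   282    165      5      3     12]
 [   296    165      1      1      1]
 [   265    173      4      4     10]
 [   300    174      5      5     11]
 [   303    185      2      3      6]
 [   301    194      4      4     11]
 [   280    201     10     18    129]
 [   303    203      1      1      1]
 [   297    205      1      1      1]
 [   266    219      5      6      8]
 [   272    221      1      1      1]] [[279.4953765  209.5089853 ]
 [273.5        167.28571429]
 [283.91666667 166.25      ]
 [296.         165.        ]
 [265.9        174.5       ]
 [301.72727273 175.72727273]
 [303.5        186.        ]
 [302.63636364 195.72727273]
 [284.58139535 209.20930233]
 [303.         203.        ]
 [297.         205.        ]
 [267.625      221.25      ]
 [272.         221.        ]]
rib [ 0.51389013 -0.09548929  0.088     ] [  -9.3 -130. ] dir deg 140.29099064630512 0.014913335976572345
dark 266 301 170 216
165 WW........W..........WW...........W..WWWWWWWWW
169 ...........WWW........++.................WWWWW
173 ..WWW......++++++++++++++++++++++...........WW
177 ......++++++###++++++++++++++++++++++..W.....W
181 ....+++++++++++++++++++++++++++++++++++.......
185 ...+++++++++++++++++++++++++++++++++++++.WWWW.
189 ...++++++++++++++++++++++++++++++++++++.......
193 ......++.....#++++++++++++++++++####++........
197 ..............++++++++++++++++##+++.....WWWW..
201 ...............+++..WWWWW.++++++...........WWW
205 ...............++.WWWWWWWW.++++#+..W....WWWWWW
209 .................+.WWWWWWWW+++.WWWWWWWWWWWWWWW
213 ........WWWWWWWWW.+.WWWWWWWW++.WWWWWWWWWWWWWWW
217 ...........WWWWWWWW..WWWWWWWWWWWWWWWWWWWWWWWWW
221 .....WW...WWWWWWWWWWWWWWWWWWWWWWWWWWWWWWWWWWWW
cup ctr guess [ 0.52083949 -0.10295786  0.041     ] [  -1.2 -136.2]
```

```bash
python3 - <<'E'
from h import *
print(tool([.5217,-.1018,.060]))
E
```

```text
[ -1.7  -2.6 162.4]
```

```bash
python3 -m handwheel '[{"dx":-2,"dy":-3,"dz":15,"twist":-0.1},{"dx":-2,"dy":-3,"dz":40,"twist":-0.2},{"dx":-2,"dy":-3,"dz":65,"twist":-0.2},{"dx":-2,"dy":-3,"dz":90,"twist":-0.2},{"dx":-2,"dy":-3,"dz":115,"twist":-0.2},{"dx":-2,"dy":-3,"dz":140,"twist":-0.2},{"dx":-2,"dy":-3,"dz":155,"twist":-0.2},{"dx":-2,"dy":-3,"dz":162,"twist":-0.2}]' -1
python3 -m handwheel '[{"dx":0,"dy":0,"dz":0,"twist":0},{"dx":0,"dy":0,"dz":0,"twist":0},{"dx":0,"dy":0,"dz":0,"twist":0},{"dx":0,"dy":0,"dz":0,"twist":0},{"dx":0,"dy":0,"dz":0,"twist":0},{"dx":0,"dy":0,"dz":0,"twist":0},{"dx":0,"dy":0,"dz":0,"twist":0},{"dx":0,"dy":0,"dz":0,"twist":0}]' 1
python3 - <<'E'
from h import *
s=read_state();print(s['q'],s['torque'],s['tool_pos']);R=Ro.from_quat(s['tcp_rot'],scalar_first=True).as_matrix();print(np.degrees(np.arctan2(R[1,1],R[0,1]))%360)
E
```

```text
time: 3.48
tool_pos: [0.5203, -0.1014, 0.058]
tcp_rot: [0.001, 0.943, -0.334, -0.002]
ft_force: [-0.1, -0.4, 0.1]
gripper_width: 0.0869
time: 4.15
tool_pos: [0.5221, -0.1014, 0.0609]
tcp_rot: [-0.0, 0.943, -0.333, 0.0]
ft_force: [-0.5, 0.3, 0.7]
gripper_width: 0.0415
[ 1.13447254e-01  4.06565710e-01 -4.26498225e-01  2.44863180e-05
 -7.37141317e-01  7.77478980e-01] [-0.02539331  0.14555412  0.00376403] [ 0.52211509 -0.101351    0.06086232]
231.04735653700368
```

Still closing, so I'll wait one more call.

```bash
python3 -m handwheel '[{"dx":0,"dy":0,"dz":0,"twist":0},{"dx":0,"dy":0,"dz":0,"twist":0},{"dx":0,"dy":0,"dz":0,"twist":0},{"dx":0,"dy":0,"dz":0,"twist":0},{"dx":0,"dy":0,"dz":0,"twist":0},{"dx":0,"dy":0,"dz":0,"twist":0},{"dx":0,"dy":0,"dz":0,"twist":0},{"dx":0,"dy":0,"dz":0,"twist":0}]' 1
python3 - <<'E'
from h import *
s=read_state();print(s['q'][5],s['torque'],s['tool_pos'],s['gripper_width'])
E
```

```text
time: 4.82
tool_pos: [0.5216, -0.1018, 0.0605]
tcp_rot: [0.0, 0.943, -0.333, -0.0]
ft_force: [-0.9, -3.4, 0.7]
gripper_width: 0.0117
0.7775483893064993 [-1.10768314  0.49401198  0.03142709] [ 0.52156384 -0.10177627  0.06050155] 0.011667784984915077
```

Gripped at 11.7 mm, which matches the 12 mm bar. Now I'll turn +1.06 rad (clockwise from above).

```bash
python3 -m handwheel '[{"dx":0,"dy":0,"dz":0,"twist":0.06},{"dx":0,"dy":0,"dz":0,"twist":0.14},{"dx":0,"dy":0,"dz":0,"twist":0.22},{"dx":0,"dy":0,"dz":0,"twist":0.3},{"dx":0,"dy":0,"dz":0,"twist":0.38},{"dx":0,"dy":0,"dz":0,"twist":0.46},{"dx":0,"dy":0,"dz":0,"twist":0.52},{"dx":0,"dy":0,"dz":0,"twist":0.56}]'
python3 -m handwheel '[{"dx":0,"dy":0,"dz":0,"twist":0.06},{"dx":0,"dy":0,"dz":0,"twist":0.14},{"dx":0,"dy":0,"dz":0,"twist":0.22},{"dx":0,"dy":0,"dz":0,"twist":0.3},{"dx":0,"dy":0,"dz":0,"twist":0.38},{"dx":0,"dy":0,"dz":0,"twist":0.45},{"dx":0,"dy":0,"dz":0,"twist":0.5},{"dx":0,"dy":0,"dz":0,"twist":0.5}]'
python3 -m handwheel '[{"dx":0,"dy":0,"dz":0,"twist":0},{"dx":0,"dy":0,"dz":0,"twist":0},{"dx":0,"dy":0,"dz":0,"twist":0},{"dx":0,"dy":0,"dz":0,"twist":0},{"dx":0,"dy":0,"dz":0,"twist":0},{"dx":0,"dy":0,"dz":0,"twist":0},{"dx":0,"dy":0,"dz":0,"twist":0},{"dx":0,"dy":0,"dz":0,"twist":0}]'
python3 - <<'E'
from h import *
s=read_state();print(s['q'],s['torque'],s['tool_pos']);R=Ro.from_quat(s['tcp_rot'],scalar_first=True).as_matrix();print(np.degrees(np.arctan2(R[1,1],R[0,1]))%360)
E
```

```text
time: 5.48
tool_pos: [0.5212, -0.102, 0.0605]
tcp_rot: [0.001, 0.813, -0.582, -0.001]
ft_force: [-1.5, -4.8, 1.0]
gripper_width: 0.0117
time: 6.15
tool_pos: [0.5208, -0.102, 0.0605]
tcp_rot: [-0.001, -0.644, 0.765, 0.001]
ft_force: [-2.6, -5.1, 2.9]
gripper_width: 0.012
time: 6.82
tool_pos: [0.5208, -0.1021, 0.0605]
tcp_rot: [-0.001, -0.645, 0.764, 0.001]
ft_force: [-2.9, -5.3, 2.3]
gripper_width: 0.0118
[ 1.12630092e-01  4.06698380e-01 -4.27755585e-01  6.45643993e-04
 -7.39025851e-01 -2.82557148e-01] [-1.38115056  0.82682192 -0.07358672] [ 0.52075945 -0.10205059  0.06050635]
170.29119055812606
```

Knob at θ≈0 (jaw axis at 170.3°). Next: open, rise, turn the jaws along the leg and move over the fence region.

```bash
python3 -m handwheel '[{"dx":0,"dy":0,"dz":0,"twist":0},{"dx":0,"dy":0,"dz":0,"twist":0},{"dx":0,"dy":0,"dz":0,"twist":0},{"dx":0,"dy":0,"dz":0,"twist":0},{"dx":0,"dy":0,"dz":0,"twist":0},{"dx":0,"dy":0,"dz":0,"twist":0},{"dx":0,"dy":0,"dz":0,"twist":0},{"dx":0,"dy":0,"dz":0,"twist":0}]' -1
python3 -m handwheel '[{"dx":0,"dy":0,"dz":-10,"twist":0},{"dx":0,"dy":0,"dz":-30,"twist":0},{"dx":0,"dy":0,"dz":-55,"twist":0},{"dx":0,"dy":0,"dz":-80,"twist":0},{"dx":0,"dy":0,"dz":-105,"twist":0},{"dx":0,"dy":0,"dz":-130,"twist":0},{"dx":0,"dy":0,"dz":-140,"twist":0},{"dx":0,"dy":0,"dz":-140,"twist":0}]'
python3 - <<'E'
from h import *
print(tool(O-.0*CY+[0,0,.2]),read_state()['gripper_width'])
E
```

```text
time: 7.48
tool_pos: [0.522, -0.1013, 0.0605]
tcp_rot: [0.0, -0.645, 0.764, -0.0]
ft_force: [0.5, -0.7, -0.2]
gripper_width: 0.0572
time: 8.15
tool_pos: [0.5237, -0.1014, 0.204]
tcp_rot: [0.003, -0.645, 0.764, -0.002]
ft_force: [0.1, -0.8, -0.2]
gripper_width: 0.0868
[-134.1    1.5    4.2] 0.08684039950116273
```

```bash
python3 -m handwheel '[{"dx":-10,"dy":0,"dz":0,"twist":-0.12},{"dx":-30,"dy":0,"dz":0,"twist":-0.24},{"dx":-50,"dy":0,"dz":0,"twist":-0.36},{"dx":-70,"dy":0,"dz":0,"twist":-0.48},{"dx":-90,"dy":0,"dz":0,"twist":-0.6},{"dx":-110,"dy":0,"dz":0,"twist":-0.72},{"dx":-125,"dy":0,"dz":0,"twist":-0.84},{"dx":-134,"dy":0,"dz":0,"twist":-0.96}]'
python3 -m handwheel '[{"dx":0,"dy":0,"dz":0,"twist":-0.12},{"dx":0,"dy":0,"dz":0,"twist":-0.24},{"dx":0,"dy":0,"dz":0,"twist":-0.36},{"dx":0,"dy":0,"dz":0,"twist":-0.48},{"dx":0,"dy":0,"dz":0,"twist":-0.55},{"dx":0,"dy":0,"dz":0,"twist":-0.61},{"dx":0,"dy":0,"dz":0,"twist":-0.61},{"dx":0,"dy":0,"dz":0,"twist":-0.61}]'
python3 - <<'E'
from h import *
s=read_state();print(s['q'],s['tool_pos'],cr(s['tool_pos']));R=Ro.from_quat(s['tcp_rot'],scalar_first=True).as_matrix();print(np.degrees(np.arctan2(R[1,1],R[0,1]))%360)
c=snap('wrist','w2.png')
print(-np.array(c['R']).T@c['t'],c['mtx'])
for n,X in dict(knob=[0,-135,88],fence=[0,-18,95],lev=[0,36,95],rider=[50,56,34],pole=[0,-100,40]).items(): print(n,proj(c,O+CX*X[0]/1e3+CY*X[1]/1e3+[0,0,X[2]/1e3]))
E
```

```text
time: 8.82
tool_pos: [0.5438, 0.0321, 0.1987]
tcp_rot: [0.001, 0.926, -0.377, -0.001]
ft_force: [-0.5, 0.0, -0.0]
gripper_width: 0.0871
time: 9.48
tool_pos: [0.5438, 0.0306, 0.1992]
tcp_rot: [0.0, 0.996, -0.086, -0.001]
ft_force: [0.5, -0.0, 0.4]
gripper_width: 0.0871
[ 3.53756211e-01  2.68601559e-01 -2.24082379e-01 -4.57465924e-04
 -1.08070320e+00  1.04565303e+00] [0.54379208 0.03060115 0.19921084] [-0.8 -0.6]
260.16794215464853
[0.61173875 0.01868683 0.36199074] [[368.7669996    0.         285.29479088]
 [  0.         368.7669996  205.91668831]
 [  0.           0.           1.        ]]
knob [460.65889103 200.32729935]
fence [308.30808592 203.31554785]
lev [236.04614874 203.65947936]
rider [219.92732923 130.94885629]
pole [396.58221305 187.62747234]
```

View pics/w2.png

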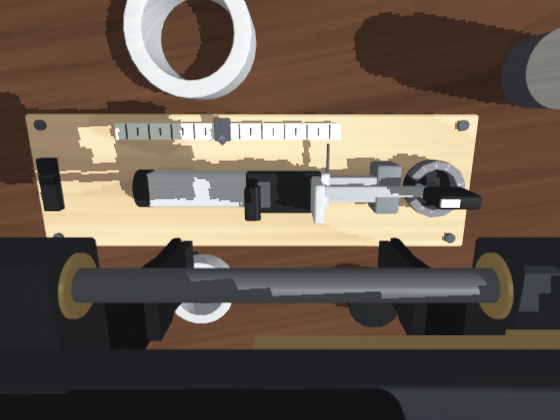

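Clear view: the knob notch faces the leg, the fin tip is near (327,145), the rider nose near (222,143), the fence top near (319,200) and the lever tab near (252,200). I'll read the precise pixels.

```bash
python3 - <<'E'
from h import *
c=load('w2.png');im=c['pixels'];g=im.max(2)
def show(r0,r1,x0,x1,st=1):
    for r in range(r0,r1,st):print(r,' '.join('%3d'%v for v in g[r,x0:x1]))
print('rider x212-234');show(132,150,212,234)
print('fin x320-336');show(138,176,320,336,2)
print('fence x306-330');show(190,224,306,330,4)
print('lever x242-266');show(186,224,242,266,4)
E
```

```text
rider x212-234
132 170 159 106 112 108 108 109 109 108 107 109 112 113 110 110 111 109 107 166 253 253 253
133 170 160 112 112 108 108 108 109 108 108 108 111 112 110 109 111 109 106 167 253 253 253
134 171 160 112 111 107 108 108 108 109 115 114 111 112 111 109 111 110 107 168 253 253 253
135 170 160 110 109 108 107 108 107 112 128 127 117 111 109 109 111 109 107 154 250 253 253
136 170 160 109 109 107 108 108 114 135 145 134 129 117 109 109 111 109 106 143 244 253 253
137 170 160 109 108 108 108 112 128 144 144 142 141 133 115 109 110 109 107 144 244 253 253
138 170 162 123 106 108 108 118 146 137 136 144 139 137 123 128 110 109 109 146 244 253 253
139 202 235 187 106 109 111 122 138 131 126 144 138 127 125 129 111 110 109 143 241 252 253
140 246 252 239 117 105 108 117 119 119 114 126 125 117 116 115 108 103 112 194 250 252 252
141 252 252 251 236 233 225 158 112 111 111 111 111 111 113 160 233 233 235 246 252 252 252
142 252 252 252 252 252 251 236 157 111 111 111 110 113 163 242 252 252 252 252 252 252 252
143 252 252 252 252 252 252 251 236 156 111 111 112 163 242 252 252 252 2
[... 3105 characters left out ...]

198 138 129  73  27  26  27  28  28  28  34  48  46  45  50  64  69  47  49  72 110 112 111 109 109
202 139 129  74  30  35  37  37  38  40  42  47  46  44  49  65  70  48  45  63 111 112 111 109 109
206 163 154 105  31  37  43  45  44  46  48  49  47  45  47  63  70  49  45  64 111 112 111 110 108
210 242 237 180  32  38  44  44  45  45  47  49  46  44  45  62  71  49  46  43  45  45  44  44  45
214 241 239 214  30  37  43  44  46  49  48  49  46  45  43  61  70  49  44 130 240 240 240 240 240
218 241 241 228  30  37  42  45  46  46  48  48  47  46  45  59  68  51  46 103 214 241 241 241 241
222 243 243 242 243 242 242 242 242 242 242 242 242 242 242 242 242 242 242 242 242 242 242 242 242
```

```bash
python3 - <<'E'
from h import *
c=load('w2.png')
for n,p,z in [('rider',(222,145),.034),('rider lo',(222,145),.029),('fin',(328,143.5),.036),('fence out top',(324.4,205),.095),('fence in top',(314.4,205),.095),('lever in top',(257,205),.095),('lever out top',(245.5,205),.095),('knob ctr',(435,187),.041)]:
  print(n,cr(ray(c,p,z)))
E
```

```text
rider [37.8 54.8]
rider lo [37.4 55.6]
fin [ 38.9 -38.4]
fence out top [ -1.4 -30.1]
fence in top [ -1.3 -22.6]
lever in top [-1.1 20.4]
lever out top [-1.1 29. ]
knob ctr [   0.6 -133.8]
```

Everything fits the given sizes. The travel needed is about 93.5 mm, with the fence's outer face at y≈-30 and the TCP centred over the pair. Now I'll descend to straddle them.

```bash
python3 -m handwheel '[{"dx":0,"dy":0,"dz":15,"twist":0},{"dx":0,"dy":0,"dz":35,"twist":0},{"dx":0,"dy":0,"dz":60,"twist":0},{"dx":0,"dy":0,"dz":85,"twist":0},{"dx":0,"dy":0,"dz":110,"twist":0},{"dx":0,"dy":0,"dz":128,"twist":0},{"dx":0,"dy":0,"dz":137,"twist":0},{"dx":0,"dy":0,"dz":139,"twist":0}]' -1
python3 -m handwheel '[{"dx":0,"dy":-3,"dz":0,"twist":0},{"dx":0,"dy":-6,"dz":0,"twist":0},{"dx":0,"dy":-9,"dz":0,"twist":0},{"dx":0,"dy":-12,"dz":0,"twist":0},{"dx":0,"dy":-15,"dz":0,"twist":0},{"dx":0,"dy":-18,"dz":0,"twist":0},{"dx":0,"dy":-21,"dz":0,"twist":0},{"dx":0,"dy":-24,"dz":0,"twist":0}]' -1
python3 - <<'E'
from h import *
s=read_state();print(s['ft_force'],cr(s['tool_pos']),s['tool_pos'])
E
```

```text
time: 10.2
tool_pos: [0.5432, 0.0303, 0.0595]
tcp_rot: [0.001, 0.996, -0.085, -0.002]
ft_force: [-0.1, 0.8, 0.4]
gripper_width: 0.0868
time: 10.87
tool_pos: [0.5487, 0.0545, 0.0619]
tcp_rot: [0.0, 0.996, -0.085, 0.0]
ft_force: [0.5, -2.2, 1.3]
gripper_width: 0.0868
[ 0.50586142 -2.16137051  1.25612545] [ 0.1 23.7] [0.54872566 0.05446172 0.06189809]
```

The force is 2.2 N, so the leg is sliding freely. I'll keep pushing to y≈95 and then look.

```bash
python3 -m handwheel '[{"dx":0,"dy":-4,"dz":0,"twist":0},{"dx":0,"dy":-9,"dz":0,"twist":0},{"dx":0,"dy":-14,"dz":0,"twist":0},{"dx":0,"dy":-19,"dz":0,"twist":0},{"dx":0,"dy":-24,"dz":0,"twist":0},{"dx":0,"dy":-29,"dz":0,"twist":0},{"dx":0,"dy":-34,"dz":0,"twist":0},{"dx":0,"dy":-38,"dz":0,"twist":0}]'
python3 -m handwheel '[{"dx":0,"dy":-4,"dz":0,"twist":0},{"dx":0,"dy":-9,"dz":0,"twist":0},{"dx":0,"dy":-14,"dz":0,"twist":0},{"dx":0,"dy":-19,"dz":0,"twist":0},{"dx":0,"dy":-24,"dz":0,"twist":0},{"dx":0,"dy":-29,"dz":0,"twist":0},{"dx":0,"dy":-32,"dz":0,"twist":0},{"dx":0,"dy":-33,"dz":0,"twist":0}]'
python3 - <<'E'
from h import *
s=read_state();print(s['ft_force'],cr(s['tool_pos']),s['tool_pos'])
c=snap('wrist','w3.png')
for n,X in dict(fin=[39,42,36],rider=[38,55,34]).items(): print(n,proj(c,O+CX*X[0]/1e3+CY*X[1]/1e3+[0,0,X[2]/1e3]))
E
```

```text
time: 11.53
tool_pos: [0.5551, 0.0925, 0.0615]
tcp_rot: [0.0, 0.996, -0.085, -0.0]
ft_force: [-0.0, -3.8, 1.8]
gripper_width: 0.0871
time: 12.2
tool_pos: [0.5607, 0.125, 0.0615]
tcp_rot: [-0.0, 0.996, -0.085, 0.0]
ft_force: [0.6, -2.8, 0.7]
gripper_width: 0.0871
[ 0.62475376 -2.82041926  0.67775794] [ 0.1 95.3] [0.56072198 0.12504351 0.06150131]
fin [388.48029884 169.46110429]
rider [362.3327177  170.82883217]
```

View pics/w3.png

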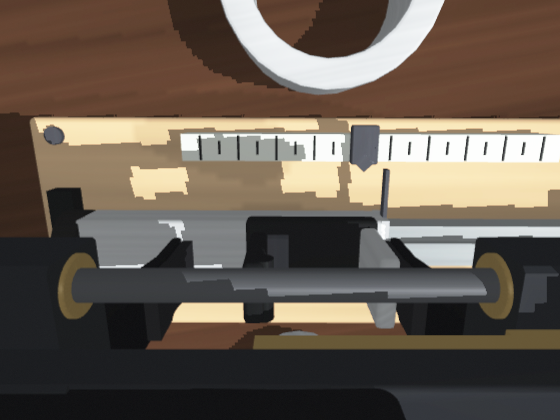

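The fence is against the right finger. The fin tip is near (386,169) and the rider nose near (363,171). I'll write a measuring helper.

```bash
cat >> h.py <<'E'
def gap(c,r0=130,zr=.031):
    g=c['pixels'].max(2).astype(int)
    # rider nose: last dark run below the rule, fin: thin dark line; print rows around for check
    return g
E
python3 - <<'E'
from h import *
c=load('w3.png');g=gap(c)
for r in range(158,184,1):print(r,' '.join('%3d'%v for v in g[r,352:394]))
E
```

```text
158  88 107 107 107 107 107 108 110 110 111 112 113 113 112 112 110 111 111 112 111 113 113 112 111 112 164 250 253 253 253 253 253 253 253 253 251 214  52 127 241 253 253
159  90 108 107 107 108 107 108 110 110 111 113 113 112 112 111 111 111 110 111 111 112 112 112 112 113 174 253 253 253 253 253 253 253 253 253 251 184  52 127 241 253 253
160  91 108 108 108 108 108 109 111 111 112 113 112 111 111 111 110 110 112 118 117 112 112 112 112 112 174 253 253 253 253 253 253 253 253 253 251 208 194 217 250 253 253
161  93 109 107 108 108 109 109 111 111 112 112 111 110 110 110 110 110 112 117 118 128 124 112 111 111 166 251 251 251 251 251 251 251 251 251 250 244 245 247 251 251 251
162  93 107 108 108 109 109 111 112 112 112 110 111 111 110 111 110 110 110 110 115 132 135 118 112 114 178 250 250 250 250 250 250 250 250 250 250 250 250 250 250 250 250
163  90 101 102 105 110 111 111 112 112 111 110 110 110 110 110 111 111 110 111 111 117 119 110 106 128 223 250 250 250 250 250 250 250 250 250 250 250 250 250 250 250 250
164 183 184 184 178 135 112 112 112 111 111 111 110 110 111 111 110 
[... 2671 characters left out ...]
 250 250 250
180 250 250 250 250 250 250 250 250 250 250 250 250 250 250 250 250 250 250 250 250 250 250 250 250 250 250 250 250 250 244 151  51  55  77 111 112 116 187 250 250 250 250
181 250 250 250 250 250 250 250 250 250 250 250 250 250 250 250 250 250 250 250 250 250 250 250 250 250 250 250 250 250 244 150  51  56  84 112 112 120 204 250 250 250 250
182 249 249 249 249 250 249 250 249 249 249 250 249 250 249 250 249 249 249 250 249 249 249 250 249 249 249 249 249 249 242 122  51  58  88 112 111 125 214 249 249 249 249
183 249 249 249 249 249 249 249 249 249 249 249 249 249 249 249 249 249 249 249 249 249 249 249 249 249 249 249 249 249 241  96  51  58  89 112 112 136 228 249 249 249 249
```

```bash
python3 - <<'E'
from h import *
c=load('w3.png')
print('cam',cr(-c['R'].T@c['t']),(-c['R'].T@c['t'])[2])
for zr in(.031,.034): print('rider',cr(ray(c,(363.6,171.3),zr)))
for zf in(.036,.038): print('fin',cr(ray(c,(387.2,169.5),zf)))
c=load('w2.png')
for zr in(.031,.034): print('w2 rider',cr(ray(c,(222,145),zr)))
for z in (.036,.038): print('w2 fin',cr(ray(c,(328.4,143.5),z)))
E
```

```text
cam [68.7 94.9] 0.22444972568268698
rider [37.3 53.7]
rider [37.8 54.3]
fin [39.  42.7]
fin [39.3 43.2]
w2 rider [37.6 55.3]
w2 rider [37.8 54.8]
w2 fin [ 38.9 -38.7]
w2 fin [ 39.1 -38.5]
```

The remaining travel is about 11.3 mm. The fin reading (42.7) agrees with the finger geometry (TCP - 43.5 - 9 = 42.8).

```bash
python3 -m handwheel '[{"dx":0,"dy":-2,"dz":0,"twist":0},{"dx":0,"dy":-4,"dz":0,"twist":0},{"dx":0,"dy":-6,"dz":0,"twist":0},{"dx":0,"dy":-8,"dz":0,"twist":0},{"dx":0,"dy":-9.5,"dz":0,"twist":0},{"dx":0,"dy":-10.5,"dz":0,"twist":0},{"dx":0,"dy":-11,"dz":0,"twist":0},{"dx":0,"dy":-11.2,"dz":0,"twist":0}]'
cat >> h.py <<'E'
def meas(f,lo=300,hi=470):
    c=snap('wrist',f);g=c['pixels'].max(2).astype(int);s=read_state()
    print('tcp',cr(s['tool_pos']),s['tool_pos'][2],'F',s['ft_force'],'w',s['gripper_width'])
    return c,g
E
python3 - <<'E'
from h import *
c,g=meas('w4.png')
for n,X in dict(fin=[39,54,36],rider=[38,54.3,34]).items(): print(n,proj(c,O+CX*X[0]/1e3+CY*X[1]/1e3+[0,0,X[2]/1e3]))
u=int(proj(c,O+CX*.038+CY*.0543+[0,0,.034])[0])
print(u-14)
for r in range(164,182,1):print(r,' '.join('%3d'%v for v in g[r,u-14:u+16]))
E
```

```text
time: 12.92
tool_pos: [0.5624, 0.1355, 0.0614]
tcp_rot: [0.0, 0.996, -0.085, -0.0]
ft_force: [0.8, -2.4, -0.5]
gripper_width: 0.0868
tcp [1.000e-01 1.059e+02] 0.06144491591420861 F [ 1.05822938 -1.35039429 -0.72946812] w 0.08706787703086036
fin [385.70125945 169.29440025]
rider [383.9882083  170.60585189]
369
164 250 249 241 228 226 226 226 216 118 114 113 113 112 112 112 112 112 112 112 112 112 113 119 180 227 226 225 228 241 250
165 250 250 250 250 250 250 250 248 218 101 113 112 112 112 112 112 112 112 112 112 112 118 187 242 250 250 250 250 250 250
166 250 250 250 250 250 250 250 250 245 169  99 112 111 112 112 112 112 111 112 112 117 187 242 250 250 250 250 250 250 250
167 250 250 250 250 250 250 250 250 249 237 169  85  86  86  92 111 112 112 112 117 187 242 250 250 250 250 250 250 250 250
168 250 250 250 250 250 250 250 250 250 249 237 165  57  59  64  83  84  83  95 174 242 250 250 250 250 250 250 250 250 250
169 250 250 250 250 250 250 250 250 250 250 249 234 123  57  55  50  53  64  81 150 223 244 250 250 250 250 250 250 250 250
170 250 250 250 250 250 250 250 250 250 250 2
[... 742 characters left out ...]
 250 250 247 207  51  51  69 112 112 112 165 250 250 250 250 250 250 250 250 250
177 250 250 250 250 250 250 250 250 250 250 250 250 248 206  51  51  69 112 112 115 179 250 250 250 250 250 250 250 250 250
178 250 250 250 250 250 250 250 250 250 250 250 250 248 206  50  52  74 112 112 116 189 250 250 250 250 250 250 250 250 250
179 250 250 250 250 250 250 250 250 250 250 250 250 246 177  50  54  78 112 112 116 188 250 250 250 250 250 250 250 250 250
180 250 250 250 250 250 250 250 250 250 250 250 250 244 152  51  55  77 112 112 116 187 250 250 250 250 250 250 250 250 250
181 250 250 250 250 250 250 250 250 250 250 250 250 244 151  51  53  78 111 112 120 204 250 250 250 250 250 250 250 250 250
```

```bash
python3 -m handwheel '[{"dx":0,"dy":-0.3,"dz":0,"twist":0},{"dx":0,"dy":-0.5,"dz":0,"twist":0},{"dx":0,"dy":-0.7,"dz":0,"twist":0},{"dx":0,"dy":-0.8,"dz":0,"twist":0},{"dx":0,"dy":-0.8,"dz":0,"twist":0},{"dx":0,"dy":-0.8,"dz":0,"twist":0},{"dx":0,"dy":-0.8,"dz":0,"twist":0},{"dx":0,"dy":-0.8,"dz":0,"twist":0}]'
cat >> h.py <<'E'
def rows(c,g,r0=163,r1=181,y=.0543):
    a=proj(c,O+CX*.039+CY*.054+[0,0,.036]);b=proj(c,O+CX*.038+CY*y+[0,0,.034]);print('pred fin@54',a,'rider',b)
    u=int(b[0]);print('col0',u-16)
    for r in range(r0,r1):print(r,' '.join('%3d'%v for v in g[r,u-16:u+18]))
E
python3 - <<'E'
from h import *
c,g=meas('w5.png');rows(c,g,165,176)
E
```

```text
time: 13.63
tool_pos: [0.5625, 0.1362, 0.0615]
tcp_rot: [0.0, 0.996, -0.085, -0.0]
ft_force: [0.6, -1.6, -0.9]
gripper_width: 0.0871
tcp [  0.  106.5] 0.06145663961156233 F [-0.37294697 -2.68113932 -1.10303167] w 0.08699798468944792
pred fin@54 [386.99943457 169.20970879] rider [385.27180936 170.52166007]
col0 369
165 250 250 250 250 250 250 250 250 248 226 134 114 112 112 112 113 112 112 112 112 112 112 118 187 242 250 250 250 250 250 250 250 250 250
166 250 250 250 250 250 250 250 250 250 248 226 145 112 111 112 112 112 111 112 112 112 118 187 242 250 250 250 250 250 250 250 250 250 250
167 250 250 250 250 250 250 250 250 250 250 248 225 100  86  93 112 112 112 112 112 118 187 242 250 250 250 250 250 250 250 250 250 250 250
168 250 250 250 250 250 250 250 250 250 250 250 248 215  84  64  84  84  84  86 108 187 242 250 250 250 250 250 250 250 250 250 250 250 250
169 250 250 250 250 250 250 250 250 250 250 250 250 248 212  53  51  53  63  74  92 184 250 250 250 250 250 250 250 250 250 250 250 250 250
170 250 250 250 250 250 250 250 250 250 250 250 250 250 243  81  50  60  89 101 101 148 244 250 250 250 250 250 250 250 250 250 250 250 250
171 250 250 250 250 250 250 250 250 250 250 250 250 250 243  98  51  63 101 112 113 145 238 250 250 250 250 250 250 250 250 250 250 250 250
172 250 250 250 250 250 250 250 250 250 250 250 250 250 242  73  51  63 100 112 112 144 238 250 250 250 250 250 250 250 250 250 250 250 250
173 250 250 250 250 250 250 250 250 250 250 250 250 250 242  51  50  63 100 112 112 156 247 250 250 250 250 250 250 250 250 250 250 250 250
174 250 250 250 250 250 250 250 250 250 250 250 250 250 242  51  50  67 108 112 112 164 250 250 250 250 250 250 250 250 250 250 250 250 250
175 250 250 250 250 250 250 250 250 250 250 250 250 249 226  50  51  68 112 112 112 165 250 250 250 250 250 250 250 250 250 250 250 250 250
```

Only 0.3–0.4 mm remains. After that nudge I'll close to about 64 mm while shifting the TCP back 11.5 mm, so the fence finger stays at the fence.

```bash
python3 -m handwheel '[{"dx":0,"dy":-0.2,"dz":0,"twist":0},{"dx":0,"dy":-0.4,"dz":0,"twist":0},{"dx":0,"dy":-0.4,"dz":0,"twist":0},{"dx":0,"dy":-0.4,"dz":0,"twist":0},{"dx":0,"dy":-0.4,"dz":0,"twist":0},{"dx":0,"dy":-0.4,"dz":0,"twist":0},{"dx":0,"dy":-0.4,"dz":0,"twist":0},{"dx":0,"dy":-0.4,"dz":0,"twist":0}]'
python3 -c "
from h import *
s=read_state();print(cr(s['tool_pos']))"
python3 -m handwheel '[{"dx":0,"dy":5,"dz":0,"twist":0},{"dx":0,"dy":11,"dz":0,"twist":0},{"dx":0,"dy":12,"dz":0,"twist":0},{"dx":0,"dy":12,"dz":0,"twist":0},{"dx":0,"dy":12,"dz":0,"twist":0},{"dx":0,"dy":12,"dz":0,"twist":0},{"dx":0,"dy":12,"dz":0,"twist":0},{"dx":0,"dy":12,"dz":0,"twist":0}]' -0.471
python3 - <<'E'
from h import *
c,g=meas('w6.png');rows(c,g,160,180)
E
```

```text
time: 14.35
tool_pos: [0.5626, 0.1366, 0.0615]
tcp_rot: [0.0, 0.996, -0.085, -0.0]
ft_force: [0.6, -2.3, -1.5]
gripper_width: 0.0872
[1.00e-01 1.07e+02]
time: 15.02
tool_pos: [0.5607, 0.1249, 0.0616]
tcp_rot: [-0.0, 0.996, -0.085, 0.0]
ft_force: [1.2, -0.1, -1.2]
gripper_width: 0.064
tcp [ 0.2 95.2] 0.06156391247628472 F [-0.44693874 -0.11218704  0.07835382] w 0.06430805799126876
pred fin@54 [364.85191948 169.53960161] rider [363.3783054 170.848115 ]
col0 347
160 162 149  73  53  72  96 106 107 108 108 107 109 109 109 107 107 108 109 110 112 114 119 113 111 111 112 112 112 111 122 197 253 253 253
161 235 225 125  54  73  99 107 107 108 107 107 109 109 109 108 108 108 107 110 112 115 124 113 111 112 112 112 111 111 120 205 251 251 251
162 250 245 152  53  75 101 107 108 108 108 108 110 110 110 108 109 109 108 110 111 114 117 112 110 111 112 112 112 111 136 230 250 250 250
163 250 248 228 166  96  99 103 103 108 109 111 111 111 111 110 109 110 110 110 111 111 111 110 111 111 110 107 105 106 153 246 250 250 250
164 250 250 249 241 223 184 185 185 181 153 112 112 112 111 110 110 110 111 
[... 1463 characters left out ...]

175 250 250 250 250 250 250 250 250 250 250 250 250 243  97  54  77 110 110 120 206 250 250 250 250 250 250 250 250 250 250 250 250 250 250
176 250 250 250 250 250 250 250 250 250 250 250 250 243  98  56  83 110 111 126 218 250 250 250 250 250 250 250 250 250 250 250 250 250 250
177 250 250 250 250 250 250 250 250 250 250 250 250 242  73  58  88 111 111 126 218 250 250 250 250 250 250 250 250 250 250 250 250 250 250
178 250 250 250 250 250 250 250 250 250 250 250 250 242  52  58  88 111 111 126 218 250 250 250 250 250 250 250 250 250 250 250 250 250 250
179 250 250 250 250 250 250 250 250 250 250 250 250 241  50  58  88 111 110 136 230 250 250 250 250 250 250 250 250 250 250 250 250 250 250
```

View pics/w6.png

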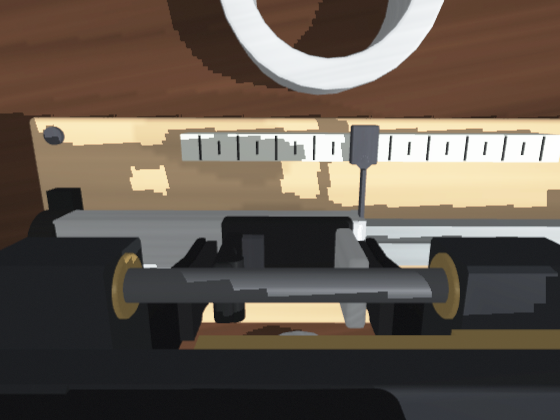

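The fin and rider nose line up (fin 54.15, rider 54.2–54.3). Now the lockstep squeeze: each step closes the width and moves the TCP back by half, so the fence finger stays still.

```bash
python3 -m handwheel '[{"dx":0,"dy":0.9,"dz":0,"twist":0},{"dx":0,"dy":0.9,"dz":0,"twist":0},{"dx":0,"dy":0.9,"dz":0,"twist":0},{"dx":0,"dy":0.9,"dz":0,"twist":0},{"dx":0,"dy":0.9,"dz":0,"twist":0},{"dx":0,"dy":0.9,"dz":0,"twist":0},{"dx":0,"dy":0.9,"dz":0,"twist":0},{"dx":0,"dy":0.9,"dz":0,"twist":0}]' -0.425
python3 -m handwheel '[{"dx":0,"dy":0.5,"dz":0,"twist":0},{"dx":0,"dy":0.5,"dz":0,"twist":0},{"dx":0,"dy":0.5,"dz":0,"twist":0},{"dx":0,"dy":0.5,"dz":0,"twist":0},{"dx":0,"dy":0.5,"dz":0,"twist":0},{"dx":0,"dy":0.5,"dz":0,"twist":0},{"dx":0,"dy":0.5,"dz":0,"twist":0},{"dx":0,"dy":0.5,"dz":0,"twist":0}]' -0.402
python3 -m handwheel '[{"dx":0,"dy":0.5,"dz":0,"twist":0},{"dx":0,"dy":0.5,"dz":0,"twist":0},{"dx":0,"dy":0.5,"dz":0,"twist":0},{"dx":0,"dy":0.5,"dz":0,"twist":0},{"dx":0,"dy":0.5,"dz":0,"twist":0},{"dx":0,"dy":0.5,"dz":0,"twist":0},{"dx":0,"dy":0.5,"dz":0,"twist":0},{"dx":0,"dy":0.5,"dz":0,"twist":0}]' -0.379
python3 -m handwheel '[{"dx":0,"dy":0.5,"dz":0,"twist":0},{"dx":0,"dy":0.5,"dz":0,"twist":0},{"dx":0,"dy":0.5,"dz":0,"twist":0},{"dx":0,"dy":0.5,"dz":0,"twist":0},{"dx":0,"dy":0.5,"dz":0,"twist":0},{"dx":0,"dy":0.5,"dz":0,"twist":0},{"dx":0,"dy":0.5,"dz":0,"twist":0},{"dx":0,"dy":0.5,"dz":0,"twist":0}]' -0.356
cat >> h.py <<'E'
def edge(c,g):
    a=proj(c,O+CX*.039+CY*.054+[0,0,.036]);b=proj(c,O+CX*.038+CY*.0543+[0,0,.034]);px=1.96
    x=int(b[0])-16
    def ends(r):
        v=g[r,x:x+34];k=np.where(v<180)[0];return k.min()+x,k.max()+x
    l,r=ends(166);f=ends(174)   # rider centre; fin right edge minus half of top width
    print('rider y %.2f  fin y %.2f'%(54.3-((l+r)/2-b[0])/px, 54-(f[1]-1.1-a[0])/px), l,r,f)
E
python3 - <<'E'
from h import *
c=load('w6.png');edge(c,c['pixels'].max(2).astype(int))
c,g=meas('w7.png');edge(c,g)
E
```

```text
time: 15.73
tool_pos: [0.5605, 0.1239, 0.0615]
tcp_rot: [0.0, 0.996, -0.085, -0.0]
ft_force: [0.2, 0.0, 0.3]
gripper_width: 0.0621
time: 16.4
tool_pos: [0.5604, 0.1234, 0.0615]
tcp_rot: [-0.0, 0.996, -0.085, 0.0]
ft_force: [-0.4, 0.1, -0.5]
gripper_width: 0.0608
time: 17.07
tool_pos: [0.5604, 0.123, 0.0615]
tcp_rot: [-0.0, 0.996, -0.085, 0.0]
ft_force: [0.6, 3.1, -0.2]
gripper_width: 0.0601
time: 17.73
tool_pos: [0.5603, 0.1223, 0.0616]
tcp_rot: [0.0, 0.996, -0.085, -0.0]
ft_force: [0.1, 1.0, -0.9]
gripper_width: 0.0592
rider y 54.24  fin y 54.49 358 369 (np.int64(360), np.int64(365))
tcp [ 0.1 92.5] 0.061535010263352063 F [ 0.07236561  0.55272435 -0.70910323] w 0.05917573691251288
rider y 54.41  fin y 53.86 353 363 (np.int64(356), np.int64(361))
```

Contact at about 60 mm, and the leg slipped back about 0.3 mm. I'll make that up by moving the TCP less in the next step, then carry on.

```bash
python3 -m handwheel '[{"dx":0,"dy":0.1,"dz":0,"twist":0},{"dx":0,"dy":0.1,"dz":0,"twist":0},{"dx":0,"dy":0.1,"dz":0,"twist":0},{"dx":0,"dy":0.1,"dz":0,"twist":0},{"dx":0,"dy":0.1,"dz":0,"twist":0},{"dx":0,"dy":0.1,"dz":0,"twist":0},{"dx":0,"dy":0.1,"dz":0,"twist":0},{"dx":0,"dy":0.1,"dz":0,"twist":0}]' -0.333
python3 -m handwheel '[{"dx":0,"dy":0.5,"dz":0,"twist":0},{"dx":0,"dy":0.5,"dz":0,"twist":0},{"dx":0,"dy":0.5,"dz":0,"twist":0},{"dx":0,"dy":0.5,"dz":0,"twist":0},{"dx":0,"dy":0.5,"dz":0,"twist":0},{"dx":0,"dy":0.5,"dz":0,"twist":0},{"dx":0,"dy":0.5,"dz":0,"twist":0},{"dx":0,"dy":0.5,"dz":0,"twist":0}]' -0.310
python3 -m handwheel '[{"dx":0,"dy":0.5,"dz":0,"twist":0},{"dx":0,"dy":0.5,"dz":0,"twist":0},{"dx":0,"dy":0.5,"dz":0,"twist":0},{"dx":0,"dy":0.5,"dz":0,"twist":0},{"dx":0,"dy":0.5,"dz":0,"twist":0},{"dx":0,"dy":0.5,"dz":0,"twist":0},{"dx":0,"dy":0.5,"dz":0,"twist":0},{"dx":0,"dy":0.5,"dz":0,"twist":0}]' -0.287
python3 - <<'E'
from h import *
c,g=meas('w8.png');edge(c,g);rows(c,g,165,175)
E
```

```text
time: 18.45
tool_pos: [0.5602, 0.1221, 0.0615]
tcp_rot: [0.0, 0.996, -0.085, -0.0]
ft_force: [0.2, -2.4, -0.9]
gripper_width: 0.0584
time: 19.12
tool_pos: [0.5602, 0.1218, 0.0615]
tcp_rot: [0.0, 0.996, -0.085, -0.0]
ft_force: [1.1, -2.3, -0.3]
gripper_width: 0.0575
time: 19.78
tool_pos: [0.5601, 0.1213, 0.0615]
tcp_rot: [-0.0, 0.996, -0.085, -0.0]
ft_force: [1.1, -2.0, -0.6]
gripper_width: 0.0562
tcp [ 0.1 91.5] 0.061554107638825614 F [ 1.5593908  -1.81998427 -0.05470009] w 0.056132422692769655
rider y 54.48  fin y 54.43 351 361 (np.int64(353), np.int64(358))
pred fin@54 [357.74061701 169.43741315] rider [356.34763519 170.74692234]
col0 340
165 250 250 250 250 250 250 250 250 249 231 153 110 110 109 109 109 109 109 110 110 111 111 116 186 240 243 243 245 250 250 250 250 250 250
166 250 250 250 250 250 250 250 250 250 249 231 152 109 109 109 109 109 110 109 110 110 116 186 242 250 250 250 250 250 250 250 250 250 250
167 250 250 250 250 250 250 250 250 250 250 249 230 139 110 108 109 109 109 109 110 116 186 242 250 250 250 250 250 250 250 250 250 250 250
168 250 250 250 250 250 250 250
[... 248 characters left out ...]

170 250 250 250 250 250 250 250 250 250 250 250 250 246 177  52  69  95  96 101 185 250 250 250 250 250 250 250 250 250 250 250 250 250 250
171 250 250 250 250 250 250 250 250 250 250 250 250 245 152  54  77 109 109 113 188 250 250 250 250 250 250 250 250 250 250 250 250 250 250
172 250 250 250 250 250 250 250 250 250 250 250 250 245 152  54  77 109 109 114 188 250 250 250 250 250 250 250 250 250 250 250 250 250 250
173 250 250 250 250 250 250 250 250 250 250 250 250 245 151  54  77 109 110 120 206 250 250 250 250 250 250 250 250 250 250 250 250 250 250
174 250 250 250 250 250 250 250 250 250 250 250 250 245 152  56  84 110 110 126 218 251 251 251 251 250 250 250 251 250 250 250 250 250 250
```

On the mark at width 56. Continuing in lockstep.

```bash
python3 -m handwheel '[{"dx":0,"dy":0.5,"dz":0,"twist":0},{"dx":0,"dy":0.5,"dz":0,"twist":0},{"dx":0,"dy":0.5,"dz":0,"twist":0},{"dx":0,"dy":0.5,"dz":0,"twist":0},{"dx":0,"dy":0.5,"dz":0,"twist":0},{"dx":0,"dy":0.5,"dz":0,"twist":0},{"dx":0,"dy":0.5,"dz":0,"twist":0},{"dx":0,"dy":0.5,"dz":0,"twist":0}]' -0.264
python3 -m handwheel '[{"dx":0,"dy":0.5,"dz":0,"twist":0},{"dx":0,"dy":0.5,"dz":0,"twist":0},{"dx":0,"dy":0.5,"dz":0,"twist":0},{"dx":0,"dy":0.5,"dz":0,"twist":0},{"dx":0,"dy":0.5,"dz":0,"twist":0},{"dx":0,"dy":0.5,"dz":0,"twist":0},{"dx":0,"dy":0.5,"dz":0,"twist":0},{"dx":0,"dy":0.5,"dz":0,"twist":0}]' -0.241
python3 -m handwheel '[{"dx":0,"dy":0.5,"dz":0,"twist":0},{"dx":0,"dy":0.5,"dz":0,"twist":0},{"dx":0,"dy":0.5,"dz":0,"twist":0},{"dx":0,"dy":0.5,"dz":0,"twist":0},{"dx":0,"dy":0.5,"dz":0,"twist":0},{"dx":0,"dy":0.5,"dz":0,"twist":0},{"dx":0,"dy":0.5,"dz":0,"twist":0},{"dx":0,"dy":0.5,"dz":0,"twist":0}]' -0.218
python3 -m handwheel '[{"dx":0,"dy":0.5,"dz":0,"twist":0},{"dx":0,"dy":0.5,"dz":0,"twist":0},{"dx":0,"dy":0.5,"dz":0,"twist":0},{"dx":0,"dy":0.5,"dz":0,"twist":0},{"dx":0,"dy":0.5,"dz":0,"twist":0},{"dx":0,"dy":0.5,"dz":0,"twist":0},{"dx":0,"dy":0.5,"dz":0,"twist":0},{"dx":0,"dy":0.5,"dz":0,"twist":0}]' -0.195
python3 -m handwheel '[{"dx":0,"dy":0.5,"dz":0,"twist":0},{"dx":0,"dy":0.5,"dz":0,"twist":0},{"dx":0,"dy":0.5,"dz":0,"twist":0},{"dx":0,"dy":0.5,"dz":0,"twist":0},{"dx":0,"dy":0.5,"dz":0,"twist":0},{"dx":0,"dy":0.5,"dz":0,"twist":0},{"dx":0,"dy":0.5,"dz":0,"twist":0},{"dx":0,"dy":0.5,"dz":0,"twist":0}]' -0.172
python3 - <<'E'
from h import *
c,g=meas('w9.png');edge(c,g);rows(c,g,170,174)
E
```

```text
time: 20.5
tool_pos: [0.56, 0.1208, 0.0616]
tcp_rot: [-0.0, 0.996, -0.085, 0.0]
ft_force: [1.8, -2.3, -0.4]
gripper_width: 0.0558
time: 21.17
tool_pos: [0.5599, 0.1203, 0.0615]
tcp_rot: [0.0, 0.996, -0.085, -0.0]
ft_force: [-0.9, -0.6, -0.4]
gripper_width: 0.054
time: 21.83
tool_pos: [0.5598, 0.1198, 0.0615]
tcp_rot: [-0.0, 0.996, -0.085, 0.0]
ft_force: [1.1, -1.0, -0.9]
gripper_width: 0.0531
time: 22.5
tool_pos: [0.5597, 0.1193, 0.0616]
tcp_rot: [0.0, 0.996, -0.085, 0.0]
ft_force: [0.4, -0.4, -1.2]
gripper_width: 0.052
time: 23.17
tool_pos: [0.5596, 0.1188, 0.0615]
tcp_rot: [0.0, 0.996, -0.085, -0.0]
ft_force: [1.1, -0.7, -1.0]
gripper_width: 0.0509
tcp [ 0.1 89. ] 0.06156392652734186 F [ 0.44405947  0.53229744 -0.80858025] w 0.05105205955840478
rider y 54.55  fin y 54.48 346 356 (np.int64(348), np.int64(353))
pred fin@54 [352.83119485 169.45219391] rider [351.49411218 170.76147713]
col0 335
170 250 250 250 250 250 250 250 250 250 250 250 250 248 206  53  69  94  94 101 184 250 250 250 250 250 250 250 250 250 250 250 250 250 250
171 250 250 250 250 250 250 250 250 250 250 250 250 248 206  54  77 109 109 114 187 250 250 250 250 250 250 250 250 250 250 250 250 250 250
172 250 250 250 250 250 250 250 250 250 250 250 250 248 206  54  77 110 109 113 187 250 250 250 250 250 250 250 250 250 250 250 250 250 250
173 250 250 250 250 250 250 250 250 250 250 250 250 246 176  54  77 110 109 119 206 250 250 250 251 250 250 251 250 250 250 250 251 251 250
```

```bash
python3 -m handwheel '[{"dx":0,"dy":0.5,"dz":0,"twist":0},{"dx":0,"dy":0.5,"dz":0,"twist":0},{"dx":0,"dy":0.5,"dz":0,"twist":0},{"dx":0,"dy":0.5,"dz":0,"twist":0},{"dx":0,"dy":0.5,"dz":0,"twist":0},{"dx":0,"dy":0.5,"dz":0,"twist":0},{"dx":0,"dy":0.5,"dz":0,"twist":0},{"dx":0,"dy":0.5,"dz":0,"twist":0}]' -0.149
python3 -m handwheel '[{"dx":0,"dy":0.5,"dz":0,"twist":0},{"dx":0,"dy":0.5,"dz":0,"twist":0},{"dx":0,"dy":0.5,"dz":0,"twist":0},{"dx":0,"dy":0.5,"dz":0,"twist":0},{"dx":0,"dy":0.5,"dz":0,"twist":0},{"dx":0,"dy":0.5,"dz":0,"twist":0},{"dx":0,"dy":0.5,"dz":0,"twist":0},{"dx":0,"dy":0.5,"dz":0,"twist":0}]' -0.126
python3 -m handwheel '[{"dx":0,"dy":0.5,"dz":0,"twist":0},{"dx":0,"dy":0.5,"dz":0,"twist":0},{"dx":0,"dy":0.5,"dz":0,"twist":0},{"dx":0,"dy":0.5,"dz":0,"twist":0},{"dx":0,"dy":0.5,"dz":0,"twist":0},{"dx":0,"dy":0.5,"dz":0,"twist":0},{"dx":0,"dy":0.5,"dz":0,"twist":0},{"dx":0,"dy":0.5,"dz":0,"twist":0}]' -0.103
python3 -m handwheel '[{"dx":0,"dy":0.5,"dz":0,"twist":0},{"dx":0,"dy":0.5,"dz":0,"twist":0},{"dx":0,"dy":0.5,"dz":0,"twist":0},{"dx":0,"dy":0.5,"dz":0,"twist":0},{"dx":0,"dy":0.5,"dz":0,"twist":0},{"dx":0,"dy":0.5,"dz":0,"twist":0},{"dx":0,"dy":0.5,"dz":0,"twist":0},{"dx":0,"dy":0.5,"dz":0,"twist":0}]' -0.080
python3 -m handwheel '[{"dx":0,"dy":0.5,"dz":0,"twist":0},{"dx":0,"dy":0.5,"dz":0,"twist":0},{"dx":0,"dy":0.5,"dz":0,"twist":0},{"dx":0,"dy":0.5,"dz":0,"twist":0},{"dx":0,"dy":0.5,"dz":0,"twist":0},{"dx":0,"dy":0.5,"dz":0,"twist":0},{"dx":0,"dy":0.5,"dz":0,"twist":0},{"dx":0,"dy":0.5,"dz":0,"twist":0}]' -0.057
python3 -m handwheel '[{"dx":0,"dy":0.5,"dz":0,"twist":0},{"dx":0,"dy":0.5,"dz":0,"twist":0},{"dx":0,"dy":0.5,"dz":0,"twist":0},{"dx":0,"dy":0.5,"dz":0,"twist":0},{"dx":0,"dy":0.5,"dz":0,"twist":0},{"dx":0,"dy":0.5,"dz":0,"twist":0},{"dx":0,"dy":0.5,"dz":0,"twist":0},{"dx":0,"dy":0.5,"dz":0,"twist":0}]' -0.034
python3 - <<'E'
from h import *
c,g=meas('w10.png');edge(c,g);rows(c,g,165,174)
E
```

```text
time: 23.88
tool_pos: [0.5596, 0.1184, 0.0616]
tcp_rot: [-0.0, 0.996, -0.085, 0.0]
ft_force: [0.7, 1.1, -1.4]
gripper_width: 0.05
time: 24.55
tool_pos: [0.5595, 0.1178, 0.0615]
tcp_rot: [0.0, 0.996, -0.085, -0.0]
ft_force: [1.5, -0.5, -1.2]
gripper_width: 0.0493
time: 25.22
tool_pos: [0.5594, 0.1173, 0.0615]
tcp_rot: [0.0, 0.996, -0.085, -0.0]
ft_force: [1.0, 1.0, -1.0]
gripper_width: 0.0482
time: 25.88
tool_pos: [0.5593, 0.1168, 0.0616]
tcp_rot: [0.0, 0.996, -0.085, -0.0]
ft_force: [0.7, -0.0, -1.4]
gripper_width: 0.047
time: 26.55
tool_pos: [0.5592, 0.1163, 0.0616]
tcp_rot: [0.0, 0.996, -0.085, -0.0]
ft_force: [0.4, 0.8, -2.0]
gripper_width: 0.0461
time: 27.22
tool_pos: [0.5591, 0.1158, 0.0616]
tcp_rot: [0.0, 0.996, -0.085, 0.0]
ft_force: [1.0, 0.6, -1.7]
gripper_width: 0.0452
tcp [ 0.1 86. ] 0.061553216969958496 F [ 0.6247266   0.12116572 -1.38796003] w 0.04529291318433768
rider y 54.12  fin y 54.52 341 351 (np.int64(343), np.int64(347))
pred fin@54 [346.91835374 169.43538919] rider [345.64837409 170.74470828]
col0 329
165 250 250 250 250 250 250 250 250 250 240 184 111 111 111 11
[... 497 characters left out ...]

169 250 250 250 250 250 250 250 250 250 250 250 250 250 234  64  61  67  69  84 160 242 250 250 250 250 250 250 250 250 250 250 250 250 250
170 250 250 250 250 250 250 250 250 250 250 250 250 250 242  53  69  95  95 102 184 250 250 250 250 250 250 250 250 250 250 250 250 250 250
171 250 250 250 250 250 250 250 250 250 250 250 250 250 242  54  77 109 110 114 187 250 250 250 250 250 250 250 250 250 250 250 250 250 250
172 250 250 250 250 250 250 250 250 250 250 250 250 249 227  54  77 110 110 113 187 250 250 250 250 250 250 250 250 250 250 250 250 250 250
173 250 250 250 250 250 250 250 250 250 250 250 250 247 207  54  77 110 110 114 188 251 251 251 251 251 251 251 251 251 251 251 251 251 251
```

The fin and rider still agree to a few tenths of a millimetre. Now the last millimetre onto the stop, then full squeeze.

```bash
python3 -m handwheel '[{"dx":0,"dy":0.5,"dz":0,"twist":0},{"dx":0,"dy":0.5,"dz":0,"twist":0},{"dx":0,"dy":0.5,"dz":0,"twist":0},{"dx":0,"dy":0.5,"dz":0,"twist":0},{"dx":0,"dy":0.5,"dz":0,"twist":0},{"dx":0,"dy":0.5,"dz":0,"twist":0},{"dx":0,"dy":0.5,"dz":0,"twist":0},{"dx":0,"dy":0.5,"dz":0,"twist":0}]' -0.011
python3 -m handwheel '[{"dx":0,"dy":0.1,"dz":0,"twist":0},{"dx":0,"dy":0.1,"dz":0,"twist":0},{"dx":0,"dy":0.1,"dz":0,"twist":0},{"dx":0,"dy":0.1,"dz":0,"twist":0},{"dx":0,"dy":0.1,"dz":0,"twist":0},{"dx":0,"dy":0.1,"dz":0,"twist":0},{"dx":0,"dy":0.1,"dz":0,"twist":0},{"dx":0,"dy":0.1,"dz":0,"twist":0}]' 0.03
python3 -m handwheel '[{"dx":0,"dy":0,"dz":0,"twist":0},{"dx":0,"dy":0,"dz":0,"twist":0},{"dx":0,"dy":0,"dz":0,"twist":0},{"dx":0,"dy":0,"dz":0,"twist":0},{"dx":0,"dy":0,"dz":0,"twist":0},{"dx":0,"dy":0,"dz":0,"twist":0},{"dx":0,"dy":0,"dz":0,"twist":0},{"dx":0,"dy":0,"dz":0,"twist":0}]' 1
python3 - <<'E'
from h import *
c,g=meas('w11.png');edge(c,g);rows(c,g,165,174);snap('top','t2.png')
E
```

```text
time: 27.93
tool_pos: [0.559, 0.1153, 0.0615]
tcp_rot: [0.0, 0.996, -0.085, -0.0]
ft_force: [1.1, -0.7, -0.2]
gripper_width: 0.0443
time: 28.6
tool_pos: [0.559, 0.1151, 0.0616]
tcp_rot: [0.0, 0.996, -0.085, -0.0]
ft_force: [0.5, -1.7, -0.8]
gripper_width: 0.0437
time: 29.27
tool_pos: [0.559, 0.1153, 0.0615]
tcp_rot: [0.0, 0.996, -0.085, -0.0]
ft_force: [0.2, -2.3, -0.2]
gripper_width: 0.0438
tcp [ 0.1 85.4] 0.06153706542800187 F [ 2.10763345 -1.24656032 -1.21094164] w 0.043344272476332144
rider y 54.33  fin y 54.47 340 349 (np.int64(341), np.int64(346))
pred fin@54 [345.81392491 169.41134444] rider [344.55657126 170.72089135]
col0 328
165 250 250 250 250 250 250 250 250 250 241 184 111 112 111 111 111 110 110 110 110 110 109 112 161 239 250 250 250 250 250 250 250 250 250
166 250 250 250 250 250 250 250 250 250 250 241 183 110 111 111 110 110 110 110 110 110 115 183 238 250 250 250 250 250 250 250 250 250 250
167 250 250 250 250 250 250 250 250 250 250 250 237 139 110 110 110 109 110 110 110 116 186 243 250 250 250 250 250 250 250 250 250 250 250
168 250 250 250 250 250 250 250 250 250 250 250 249 228 149  88  88  88  91 103 115 186 243 250 250 250 250 250 250 250 250 250 250 250 250
169 250 250 250 250 250 250 250 250 250 250 250 250 247 195  57  61  67  70  91 165 242 250 250 250 250 250 250 250 250 250 250 250 250 250
170 250 250 250 250 250 250 250 250 250 250 250 250 248 207  56  76  94  95 112 206 250 250 250 250 250 250 250 250 250 250 250 250 250 250
171 250 250 250 250 250 250 250 250 250 250 250 250 246 178  58  88 110 110 136 230 250 250 250 250 250 250 250 250 250 250 250 250 250 250
172 250 250 250 250 250 250 250 250 250 250 250 250 245 152  61  94 110 110 144 238 250 250 250 250 250 250 250 250 250 250 250 250 250 250
173 250 250 250 250 250 250 250 250 250 250 250 250 245 152  63  99 110 110 144 238 251 251 251 251 251 251 251 251 251 251 251 251 251 251
```

View pics/w11.png

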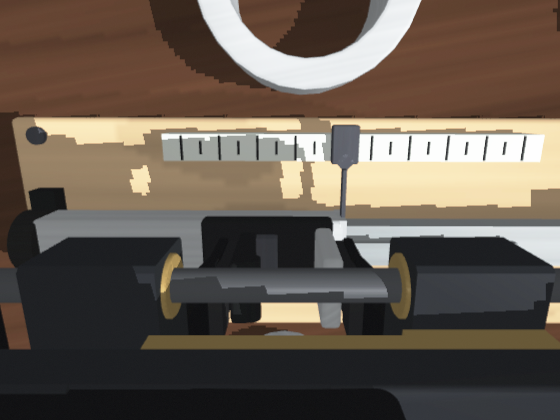

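View pics/t2.png

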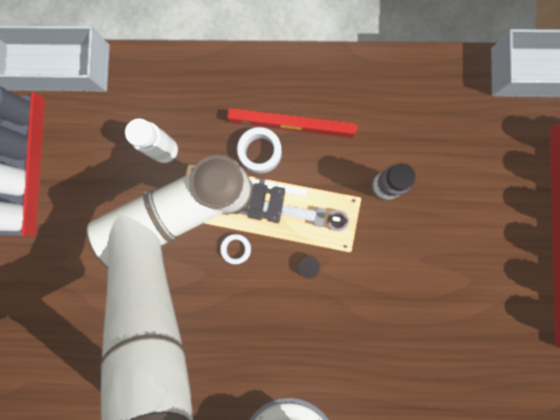

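The fin and rider line up (fin 54.45, rider 54.3), the width is 43.3–43.8 mm so the lever is on its stop, and the bystanders look unmoved. I'll hold one call with a 0.2 mm relax to take off the residual +y push, then do the final check and sign off.

```bash
python3 -m handwheel '[{"dx":0,"dy":0.2,"dz":0,"twist":0},{"dx":0,"dy":0.2,"dz":0,"twist":0},{"dx":0,"dy":0.2,"dz":0,"twist":0},{"dx":0,"dy":0.2,"dz":0,"twist":0},{"dx":0,"dy":0.2,"dz":0,"twist":0},{"dx":0,"dy":0.2,"dz":0,"twist":0},{"dx":0,"dy":0.2,"dz":0,"twist":0},{"dx":0,"dy":0.2,"dz":0,"twist":0}]' 1
python3 - <<'E'
from h import *
c,g=meas('w12.png');edge(c,g);rows(c,g,166,173)
a=load('t0.png')['pixels'].astype(int);b=load('t2.png')['pixels'].astype(int);d=abs(a-b).max(2)
for n,(x,y,r) in dict(cana=(152,140,28),canb=(393,182,24),big=(260,140,16),level=(310,123,20),cap=(308,267,10)).items(): print(n,np.median(d[y-r:y+r,x-r:x+r]),(d[y-r:y+r,x-r:x+r]>60).mean())
E
```

```text
time: 30.03
tool_pos: [0.559, 0.1153, 0.0616]
tcp_rot: [-0.0, 0.996, -0.085, 0.0]
ft_force: [1.7, -1.2, -1.2]
gripper_width: 0.0436
tcp [ 0.1 85.4] 0.06157265372662389 F [ 0.87026033 -0.92437045 -0.54131616] w 0.04382952373718843
rider y 54.58  fin y 54.46 339 349 (np.int64(341), np.int64(346))
pred fin@54 [345.8028609  169.45333916] rider [344.54678621 170.76290909]
col0 328
166 250 250 250 250 250 250 250 250 250 250 238 153 110 111 111 110 110 110 109 110 110 115 183 238 250 250 250 250 250 250 250 250 250 250
167 250 250 250 250 250 250 250 250 250 250 249 231 152 110 109 110 109 110 109 109 115 186 242 250 250 250 250 250 250 250 250 250 250 250
168 250 250 250 250 250 250 250 250 250 250 250 249 231 150  87  87  88  91 103 115 186 242 250 250 250 250 250 250 250 250 250 250 250 250
169 250 250 250 250 250 250 250 250 250 250 250 250 247 195  59  61  67  70  91 165 242 250 250 250 250 250 250 250 250 250 250 250 250 250
170 250 250 250 250 250 250 250 250 250 250 250 250 248 207  56  75  95  95 123 224 250 250 250 250 250 250 250 250 250 250 250 250 250 250
171 250 250 250 250 250 250 250 250 250 250 250 250 246 178  61  94 110 109 143 237 250 250 250 250 250 250 250 250 250 250 250 250 250 250
172 250 250 250 250 250 250 250 250 250 250 250 250 245 151  63  98 109 109 144 238 250 250 250 250 250 250 250 250 250 250 250 250 250 250
cana 7.0 0.07876275510204081
canb 4.0 0.0
big 9.0 0.0
level 6.0 0.0
cap 14.0 0.0
```

```bash
python3 -c "
from cell import *
print(sign_off())"
```

```text
the job is handed in; nothing more can be done
None
```

The job is handed in at about 30 s. The fingers are squeezing fence and lever, the lever is fully closed and the leg is on the mark.

**What I did:**
- I gripped the knob bar and turned it about 1.06 rad, so the notch faces along the leg.
- I pushed the fence until the leg had slid out about 93 mm.
- I closed the fingers in 1 mm steps, moving the arm back half a step each time to hold the leg on the mark. I finished with a full squeeze.

**Last checks:**
- **Leg on the mark:** the fin reads about y 54.4 mm and the rider point 54.3–54.6 mm, so they agree within about 0.3 mm. The rider's nose height is a guess; if it is 3 mm lower, the gap could be about 0.4–0.5 mm.
- **Lever closed:** the width over fence and lever is 43.3–43.8 mm, against the 44 mm expected when closed, so it is on its stop.
- **Force:** the wrist force at the end was under about 2 N.
- **During the squeeze:** at first lever contact the leg slipped back about 0.3 mm. I corrected this in the next step, with the lever still almost fully open.
- **Bystanders:** before-and-after top views show no change at the dark can, big roll, level or cap. I judged the small roll by eye only. About 8% of the pixels near the white can changed. I took that to be the arm or its shadow, because the can appears in the same place.

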